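# Wind the letter tally back to zero

### The job

All the letters have gone to the post, so wind the bamboo tally counter back to zero: push its clear sliding cover fully off the controls (it runs over the dial), flip the reversing lever away from the button, then press the step button click by click until the dark bar on the dial points at the fixed mark, without running past it and without touching the dial. Leave the lever flipped, slide the cover fully shut over the controls again, and leave the bowl, the key and the whistle where they are.

Things in the scene. Friction and masses are not known exactly. Their poses are not given: they have to be found in the camera images.
- counter: Fixed bamboo tally counter, 160 (x) x 220 (y) x 75 mm high, origin under its centre, z up, front = -x (roughly to the robot); all x, y, z here are in this frame. Open well on top, walls 6 mm, floor z = 43 mm: dial in the +y half (axis x = 0, y = 54), button (front) and lever (rear) in the -y half under the cover. Rails to z = 82 mm along the front and rear walls.
- cover (a joint): Sliding cover, m: 0 = shut over the controls, 0.106 = fully open, over the dial; it slides along the counter's +y and stays where it is left (it takes about 1.5 N). A clear plate 149 (x) by 106 (y) by 4 mm whose top is at z = 79 mm, with a steel rib across its middle to push on.
- cover_rib (a point): Centre of the top of the cover's rib, at z = 95 mm; the rib is 60 mm long along x, 10 mm thick along y and stands 16 mm above the plate. With the cover shut it is at x = 0, y = -56 mm in the counter's frame; it moves along +y as the cover opens.
- lever (a joint): Reversing lever, rad: 0 = counting up (its peg beside the button, as at the start), 0.94 = winding back (peg away from the button). It swings level about an upright pin at x = 32, y = -84 mm on the well floor and stays where it is left; it takes about 1.5 N at the peg. Half-way, the button is blocked.
- lever_tip (a point): Centre of the top (z = 70 mm) of the lever's upright peg, 12 mm across; a flat arm (up to z = 50 mm) joins its foot to the pin 44 mm away. The peg goes from x = 12, y = -45 mm (lever 0) through x = 32, y = -40 to x = 52, y = -45 mm (lever 0.94): push it along the counter's +x.
- button (a joint): Step button, m: 0 = up, 0.014 = fully pressed, straight down; springs back up by itself. A steady press needs about 7 N until it meets its stop. Each press deeper than about 10 mm followed by a full release moves the dial exactly one count; shallow presses fall back.
- button_top (a point): Centre of the top of the step button, a steel cap 32 mm across at x = -48, y = -54 mm, z = 65 mm when up.
- count (a joint): Turn of the dial, rad: 0 = zero, bar at the mark; grows clockwise seen from above, 0.628 rad (36 degrees) a count, ten counts a turn, each a click stop where it rests. It starts at some count from 3 to 6. With the lever at 0.94 each press takes 0.628 off; with the lever at 0 each press adds it.
- dial: The dial, a flat aluminium disc 90 mm across, top at z = 50 mm (it rises 10 mm as the lever is flipped), origin on its axis at its underside; a dark raised bar 34 mm long (zero) runs out to the rim along its own -x, and groups of 1 to 9 dots stand at the other counts. Not to be touched.
- dial_zero (a point): Outer end of the dark bar, 44 mm from the dial's axis.
- mark (a point): The fixed mark, the dial end of a dark steel block 22 by 7 mm on the well floor at the front (-x) of the dial, pointing at the dial's axis; at x = -52, y = 54 mm, z = 54 mm.
- bowl: Glass bowl, 130 mm across, 55 mm high, origin under its centre. Bystander.
- bike_key: Blue plastic bike lock key lying flat, 80 mm long, 9 mm high, near the front of the counter. Bystander.
- whistle: Chrome whistle, 67 mm long, 28 mm high, beside the counter's -y end. Bystander.

How it is judged:
By the outcome, as a careful person would: the job done as asked, in the order asked, and still so for the second after the job is handed in, with the robot touching nothing.
It also fails if it takes over 58 s, if anything falls off the work surface, if the arm or the gripper's body presses on something with over 40 N, if the wrist force passes 120 N, or if a joint passes its speed limit or range.

### The arm

A 7-joint arm with a two-finger parallel gripper is mounted at the origin on the work surface. World frame = base frame: x ahead of the robot, y to its left, z up, the work surface at z = 0. Lengths are in mm, angles in rad, forces in N, time in s.
With the tool pointing down it reaches from about 425 to 800 mm from the base axis. Payload 8.3 kg.
Tool frame: the origin (TCP) lies at the very end of the fingers, on their centre line; the grasp point (between the pads) lies 19 mm behind it (arm.tcp_to_grasp is the z of the grasp point in the tool frame, in mm); z points along the fingers, y is the direction in which the jaws open and shut (so a half turn about z gives the same grasp; the last joint's range is limited). The gripper opens to 85 mm and grips with 20 to 120 N. Pads are 22 mm wide; open, the fingers measure 114 mm over their backs; the gripper's body (76 mm by 85 mm) begins 54 mm behind the grasp point. The pads swing forward as they close: fully open they stand 13 mm farther back than shut.
Start: joints at [1.25, 0.383, 0.016, 1.37, -0.006, 1.388, -0.046], TCP at [159.385, -604.317, 231.279] pointing down, gripper open.
Joint ranges: [-2.95, 2.95], [-0.25, 2.06], [-1.52, 1.56], [0.18, 2.33], [-1.44, 4.58], [0.02, 2.06], [-3.01, 3.01]. Speed limits (rad/s): [2.39, 2.39, 3.01, 3.01, 3.14, 3.14, 3.14].

### API

Orientations are given as a unit quaternion [x, y, z, w].
In Python, from workcell import arm gives the robot as it stands.
- The arm moves only by the shell command python3 -m pendant 'ROWS'. ROWS is JSON, a list of rows, each an object of numbers: "hand": the finger opening in cm, from 0 to 8.54; "tx", "ty", "tz": the shift along the tool's x, y, z in cm; "ax", "ay", "az": the turn, a rotation vector about the tool's x, y, z in rad. A call has exactly 10 rows; each row is the pose to reach, as a shift and turn from the pose commanded when the call began, along the tool's axes at that moment; what a row does not reach only later rows make up. A row lasts 1/10 s, in which the tool goes at most 50 mm and 8.59 degrees, less where a joint would pass 70% of its speed; a pose out of reach is approached as far as the arm can. A call with a gripper value outside its range is refused whole. The fingers move at their own pace and stop on an object; the grip force is fixed at half the most. Time passes only in rows, so rows that repeat a pose let the fingers close, or fill a call up. It gives the time, the measured TCP pose, the force and the opening at its end, in the units of the state.
- arm.state(): the state, without advancing time (a new reading comes with each control period).
- arm.snapshot(name): name is "scene" or "top" or "wrist"; returns the picture (384x512x3 uint8, blue, green, red); there is no depth.
- arm.camera_info(name): a dict with "fx", "fy", "cx", "cy" (pixels), "rvec" (rotation vector, rad) and "tvec" (3), from world to camera coordinates, as OpenCV has them; the wrist camera has in their place "T_tool_cam" (4x4, takes a point from camera to tool coordinates, whose origin is the TCP and whose axes are the flange's). Camera axes: x right, y down, z forward; pixel columns grow to the right and rows downward; lengths in mm; the calibration is good to about 2 mm. A picture is of the moment at which its call begins: read the wrist's pose just before it. camera_info takes no time and is no camera call.
- arm.job_done(): hands the job in, once; it reports no verdict.
The state is a dict: "time": time; "joint_pos": joint angles; "qd": joint speeds; "effort": joint torques, N m; "eef_pos": TCP position; "orientation": TCP orientation; "contact_force": force on the tool from outside, world axes, zero at the start; "ft_torque": the same for the moment, N m; "opening": finger opening in mm.
Only numpy, scipy, OpenCV 4.12 (cv2) and the standard library are available. Lean on these libraries where they do the work, as an engineer would, in place of code of your own. Each camera call takes 0.05 s, during which the arm holds its last target. There are 200 camera calls.

## Working session

There is one attempt and no reset: what is moved stays moved. The work goes in short steps, Python scripts to look and compute and a shell command to move; the robot and the scene stay as the last step left them, time stands still between calls to the robot, and variables do not carry over. Pictures are saved under pics/ and viewed, about 8 in all and at most 12, crops included, and the job is handed in when it is done.

```bash
mkdir -p pics; python3 - <<'E'
from workcell import arm
import cv2,numpy as np
s=arm.state();print(s['time'],s['eef_pos'],s['orientation'],s['opening'])
a=arm.snapshot("scene");b=arm.snapshot("top")
cv2.imwrite('pics/scene0.png',a);cv2.imwrite('pics/top0.png',b)
for n in("scene","top","wrist"):print(n,arm.camera_info(n))
E
```

```text
0.0 [ 159.22211407 -603.84703037  230.28366707] [ 9.91701948e-01  1.28554655e-01 -1.43939475e-04 -9.62749499e-04] 85.45971005447213
scene {'fx': 404.90988398378653, 'fy': 404.90988398378653, 'cx': 257.43437784634284, 'cy': 192.9435763601642, 'rvec': array([ 2.18720566,  0.58631882, -0.27188032]), 'tvec': array([-545.87835548,  -16.75812873, 1057.32402277])}
top {'fx': 447.6186478754045, 'fy': 447.6186478754045, 'cx': 257.14194592233866, 'cy': 191.69862200424495, 'rvec': array([ 2.14832541, -2.16948088,  0.13101704]), 'tvec': array([ 157.58425811,  552.16940088, 1047.84046553])}
wrist {'fx': 278.2334609123953, 'fy': 278.2334609123953, 'cx': 258.47923324005023, 'cy': 196.16590333542732, 'T_tool_cam': array([[-2.99458829e-04, -9.48210965e-01, -3.17641113e-01,
         8.17613016e+01],
       [ 9.99999950e-01, -2.50196124e-04, -1.95881776e-04,
        -1.49565238e-01],
       [ 1.06264672e-04, -3.17641155e-01,  9.48210992e-01,
        -1.42942401e+02],
       [ 0.00000000e+00,  0.00000000e+00,  0.00000000e+00,
         1.00000000e+00]])}
```

View pics/top0.png

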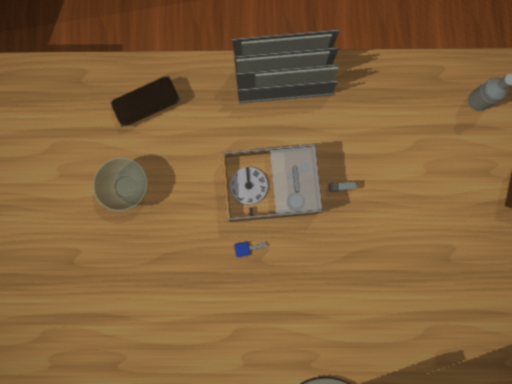

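View pics/scene0.png

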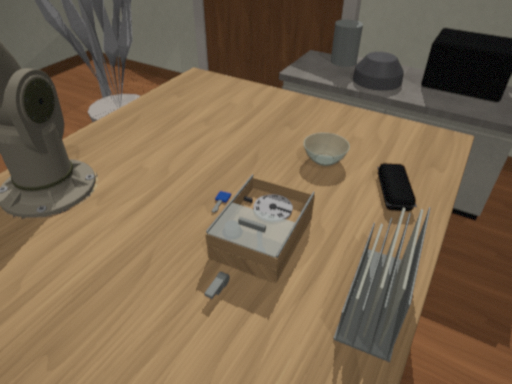

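The top view shows the counter at px (225–321, 145–220), its dial at (249,186) with the bar pointing up (away from the mark), the whistle at (343,186) and the key at (250,248). I'll crop it for accurate edges.

```bash
cat >h.py <<'E'
import numpy as np,cv2
from workcell import arm
from scipy.spatial.transform import Rotation as R
def cam(n,s=None):
    c=arm.camera_info(n)
    if n=='wrist':
        s=s or arm.state(); T=np.eye(4);T[:3,:3]=R.from_quat(s['orientation']).as_matrix();T[:3,3]=s['eef_pos']
        T=T@np.array(c['T_tool_cam'])
    else:
        A=np.eye(4);A[:3,:3]=R.from_rotvec(c['rvec']).as_matrix();A[:3,3]=c['tvec'];T=np.linalg.inv(A)
    return c,T
def ray(c,T,u,v,z):
    d=T[:3,:3]@[(u-c['cx'])/c['fx'],(v-c['cy'])/c['fy'],1];o=T[:3,3]
    return o+d*(z-o[2])/d[2]
def proj(c,T,p):
    q=np.linalg.inv(T)@np.r_[p,1];return np.array([c['fx']*q[0]/q[2]+c['cx'],c['fy']*q[1]/q[2]+c['cy']])
E
python3 - <<'E'
from h import *
im=cv2.imread('pics/top0.png')[130:230,215:365]
cv2.imwrite('pics/top0c.png',cv2.resize(im,None,fx=5.3,fy=5.3,interpolation=cv2.INTER_CUBIC))
c,T=cam('top')
print(T[:3,3])
for u,v in[(225,153),(316,145),(321,211),(229,220)]:print(ray(c,T,u,v,80).round(1))
E
```

```text
[ 422.9945442   152.87941909 1106.97650637]
[639.8 226.4  80. ]
[656.8  13.4  80. ]
[501.9   5.8  80. ]
[483.3 217.4  80. ]
```

View pics/top0c.png

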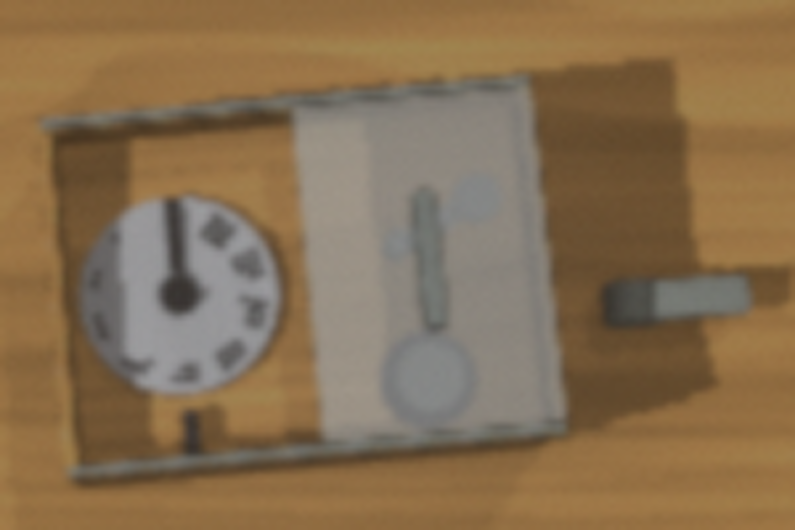

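Enlarged: the dial centre is at crop (180,293) and the bar end at (172,200), straight to the counter's rear, which means count 5. The button is at (430,378), the rib runs (425,190)–(437,328), and the lever peg is near (398,243). Next I'll fit the counter's pose.

```bash
cat >>h.py <<'E'
def fit(L,P):
    # rigid 2D fit world = Rz(th) L + t
    l=L-L.mean(0);p=P-P.mean(0)
    th=np.arctan2((l[:,0]*p[:,1]-l[:,1]*p[:,0]).sum(),(l*p).sum())
    M=np.array([[np.cos(th),-np.sin(th)],[np.sin(th),np.cos(th)]]);t=P.mean(0)-M@L.mean(0)
    return th,t,P-(L@M.T+t)
E
python3 - <<'E'
from h import *
c,T=cam('top')
F=[((45,122),(80,110,82)),((530,80),(80,-110,82)),((565,432),(-80,-110,82)),((72,478),(-80,110,82)),
((425,188),(30,-56,95)),((437,329),(-30,-56,95)),((430,378),(-48,-54,65)),((180,293),(0,54,50)),((191,412),(-52,54,54))]
L=np.array([f[1][:2] for f in F],float)
P=np.array([ray(c,T,(f[0][0]+.5)/5.3+214.5,(f[0][1]+.5)/5.3+129.5,f[1][2])[:2] for f in F])
th,t,r=fit(L,P);print('th',th,'t',t);print(r.round(1))
M=R.from_euler('z',th).as_matrix()
for n,p in dict(rib=(0,-56,95),lev=(12,-45,70),lev2=(52,-45,70),but=(-48,-54,65)).items():print(n,(M@p)[:2]+t)
s=arm.state();print(R.from_quat(s['orientation']).as_matrix().round(3),s['eef_pos'])
E
```

```text
th 0.07784238459046505 t [571.08887514 118.56899927]
[[-1.9 -3.8]
 [-2.3  1.8]
 [ 1.6  3. ]
 [ 0.9 -2.9]
 [ 1.5  0.2]
 [-0.2  0.9]
 [-0.2  1.2]
 [ 1.4  0.1]
 [-0.9 -0.5]]
rib [575.44364766  62.73857785]
lev [586.55190765  74.63843331]
lev2 [626.43078009  77.7489851 ]
but [527.43347313  60.99985931]
[[ 0.967  0.255 -0.   ]
 [ 0.255 -0.967  0.002]
 [-0.    -0.002 -1.   ]] [ 159.26226402 -603.89877945  230.3552109 ]
```

```bash
cat >>h.py <<'E'
import json,os
def frame():
    return json.load(open('f.json')) if os.path.exists('f.json') else [0.0778,571.1,118.6]
def where(s=None):
    s=s or arm.state();th,x,y=frame();p=s['eef_pos']-np.array([x,y,0])
    q=R.from_euler('z',-th).apply(p);Mx=R.from_quat(s['orientation']).as_matrix()
    return q,np.arctan2(Mx[1,0],Mx[0,0])-th,s
def go(*pts):
    q,yaw,s=where();th,x,y=frame();Mx=R.from_quat(s['orientation']).as_matrix()
    print('t',round(s['time'],2),'at',q.round(1),'yawerr',round(yaw,3),'open',round(s['opening'],1),'F',np.round(s['contact_force'],1))
    for p in pts:
        d=R.from_euler('z',th).apply(np.array(p)-q);print(p,'txyz cm',(Mx.T@d/10).round(2),'az',round(yaw,3))
E
python3 -c "
from h import *
go((0,-76,200))"
```

```text
t 0.1 at [-466.7 -688.3  230.4] yawerr 0.18 open 85.0 F [-0.1  0.8 -0.4]
(0, -76, 200) txyz cm [ 56.88 -51.88   3.13] az 0.18
```

```bash
python3 -m pendant '[{"hand":0,"tx":56.9,"ty":-51.9,"tz":3.1,"az":0.18},{"hand":0,"tx":56.9,"ty":-51.9,"tz":3.1,"az":0.18},{"hand":0,"tx":56.9,"ty":-51.9,"tz":3.1,"az":0.18},{"hand":0,"tx":56.9,"ty":-51.9,"tz":3.1,"az":0.18},{"hand":0,"tx":56.9,"ty":-51.9,"tz":3.1,"az":0.18},{"hand":0,"tx":56.9,"ty":-51.9,"tz":3.1,"az":0.18},{"hand":0,"tx":56.9,"ty":-51.9,"tz":3.1,"az":0.18},{"hand":0,"tx":56.9,"ty":-51.9,"tz":3.1,"az":0.18},{"hand":0,"tx":56.9,"ty":-51.9,"tz":3.1,"az":0.18},{"hand":0,"tx":56.9,"ty":-51.9,"tz":3.1,"az":0.18}]'; python3 -c "
from h import *
go((0,-76,200))"
```

```text
t 0.1 at [-466.7 -688.3  230.4] yawerr 0.18 open 85.0 F [-0.1  0.8 -0.4]
(0, -76, 200) txyz cm [ 56.88 -51.88   3.13] az 0.18invalid input at $[0]: expected keys hand, tx, ty, tz, ax, ay, az
```

```bash
python3 -m pendant '[{"hand":0,"tx":56.9,"ty":-51.9,"tz":3.1,"ax":0,"ay":0,"az":0.18},{"hand":0,"tx":56.9,"ty":-51.9,"tz":3.1,"ax":0,"ay":0,"az":0.18},{"hand":0,"tx":56.9,"ty":-51.9,"tz":3.1,"ax":0,"ay":0,"az":0.18},{"hand":0,"tx":56.9,"ty":-51.9,"tz":3.1,"ax":0,"ay":0,"az":0.18},{"hand":0,"tx":56.9,"ty":-51.9,"tz":3.1,"ax":0,"ay":0,"az":0.18},{"hand":0,"tx":56.9,"ty":-51.9,"tz":3.1,"ax":0,"ay":0,"az":0.18},{"hand":0,"tx":56.9,"ty":-51.9,"tz":3.1,"ax":0,"ay":0,"az":0.18},{"hand":0,"tx":56.9,"ty":-51.9,"tz":3.1,"ax":0,"ay":0,"az":0.18},{"hand":0,"tx":56.9,"ty":-51.9,"tz":3.1,"ax":0,"ay":0,"az":0.18},{"hand":0,"tx":56.9,"ty":-51.9,"tz":3.1,"ax":0,"ay":0,"az":0.18}]'; python3 -c "
from h import *
go((0,-76,200))"
```

```text
time: 1.1
eef_pos: [430.9, -182.8, 211.1]
orientation: [0.999, 0.039, -0.0, 0.0]
contact_force: [1.1, -1.6, -0.6]
opening: -0.0
t 1.1 at [-163.2 -289.6  211.1] yawerr -0.0 open -0.0 F [ 1.1 -1.6 -0.6]
(0, -76, 200) txyz cm [ 16.31 -21.36   1.1 ] az -0.0
```

```bash
python3 -m pendant '[{"hand":0,"tx":16.3,"ty":-21.4,"tz":1.1,"ax":0,"ay":0,"az":0},{"hand":0,"tx":16.3,"ty":-21.4,"tz":1.1,"ax":0,"ay":0,"az":0},{"hand":0,"tx":16.3,"ty":-21.4,"tz":1.1,"ax":0,"ay":0,"az":0},{"hand":0,"tx":16.3,"ty":-21.4,"tz":1.1,"ax":0,"ay":0,"az":0},{"hand":0,"tx":16.3,"ty":-21.4,"tz":1.1,"ax":0,"ay":0,"az":0},{"hand":0,"tx":16.3,"ty":-21.4,"tz":1.1,"ax":0,"ay":0,"az":0},{"hand":0,"tx":16.3,"ty":-21.4,"tz":1.1,"ax":0,"ay":0,"az":0},{"hand":0,"tx":16.3,"ty":-21.4,"tz":1.1,"ax":0,"ay":0,"az":0},{"hand":0,"tx":16.3,"ty":-21.4,"tz":1.1,"ax":0,"ay":0,"az":0},{"hand":0,"tx":16.3,"ty":-21.4,"tz":1.1,"ax":0,"ay":0,"az":0}]'; python3 - <<'E'
from h import *
go((0,-76,87))
s=arm.state();im=arm.snapshot('wrist');cv2.imwrite('pics/w1.png',im)
c,T=cam('wrist',s);np.savez('w1.npz',T=T);th,x,y=frame()
big=cv2.resize(im,None,fx=1.5,fy=1.5,interpolation=cv2.INTER_CUBIC)
for p in [(30,-56,95),(-30,-56,95),(-48,-54,65),(12,-45,70),(0,54,50),(-52,54,54),(80,-110,82),(-80,-110,82),(-80,110,82),(80,110,82)]:
    w=R.from_euler('z',th).apply(p)+[x,y,0];u=proj(c,T,w);print(p,u.round(1))
    cv2.circle(big,tuple((u*1.5).astype(int)),3,(0,0,255),1)
cv2.imwrite('pics/w1b.png',big)
E
```

```text
time: 2.1
eef_pos: [576.0, 39.6, 200.4]
orientation: [0.999, 0.038, 0.0, 0.0]
contact_force: [0.4, -0.6, -0.2]
opening: -0.2
t 2.1 at [ -1.2 -79.2 200.4] yawerr -0.002 open -0.2 F [ 0.4 -0.6 -0.2]
(0, -76, 87) txyz cm [ 0.12 -0.33 11.33] az -0.002
(30, -56, 95) [232.9 161.9]
(-30, -56, 95) [234.9 222.9]
(-48, -54, 65) [235.7 226.8]
(12, -45, 70) [224.7 174.6]
(0, 54, 50) [136.5 181.1]
(-52, 54, 54) [141.6 226.2]
(80, -110, 82) [293.  103.4]
(-80, -110, 82) [287.5 260.5]
(-80, 110, 82) [ 82.6 261.1]
(80, 110, 82) [ 46.1 104.1]
```

View pics/w1b.png

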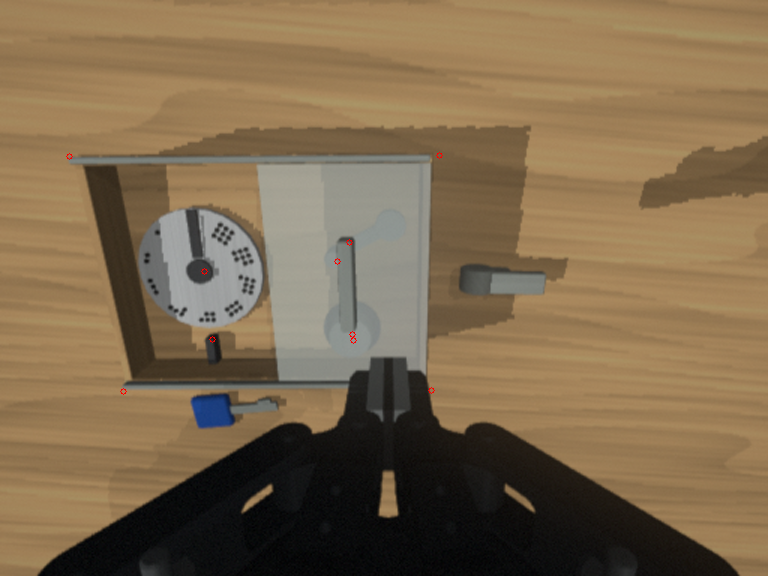

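The projected points line up with the picture to about 2 mm, and the bar points to the rear (count 5). The closed fingertips look about 15 mm wide. I'll lower them behind the rib.

```bash
python3 -m pendant '[{"hand":0,"tx":0.1,"ty":0.3,"tz":5,"ax":0,"ay":0,"az":0},{"hand":0,"tx":0.1,"ty":0.3,"tz":10,"ax":0,"ay":0,"az":0},{"hand":0,"tx":0.1,"ty":0.3,"tz":11.4,"ax":0,"ay":0,"az":0},{"hand":0,"tx":0.1,"ty":0.3,"tz":11.4,"ax":0,"ay":0,"az":0},{"hand":0,"tx":0.1,"ty":-0.7,"tz":11.4,"ax":0,"ay":0,"az":0},{"hand":0,"tx":0.1,"ty":-1.7,"tz":11.4,"ax":0,"ay":0,"az":0},{"hand":0,"tx":0.1,"ty":-2.7,"tz":11.4,"ax":0,"ay":0,"az":0},{"hand":0,"tx":0.1,"ty":-3.7,"tz":11.4,"ax":0,"ay":0,"az":0},{"hand":0,"tx":0.1,"ty":-4.7,"tz":11.4,"ax":0,"ay":0,"az":0},{"hand":0,"tx":0.1,"ty":-4.7,"tz":11.4,"ax":0,"ay":0,"az":0}]'; python3 - <<'E'
from h import *
go((0,30,86),(0,39,86))
im=arm.snapshot('wrist');cv2.imwrite('pics/w2.png',im)
E
```

```text
time: 3.15
eef_pos: [574.9, 92.0, 88.5]
orientation: [0.999, 0.041, 0.002, -0.001]
contact_force: [-0.2, 1.1, 8.3]
opening: 0.1
t 3.15 at [  1.7 -26.9  88.5] yawerr 0.003 open 0.1 F [-0.2  1.1  8.3]
(0, 30, 86) txyz cm [-0.15 -5.69  0.26] az 0.003
(0, 39, 86) txyz cm [-0.15 -6.59  0.26] az 0.003
```

View pics/w2.png

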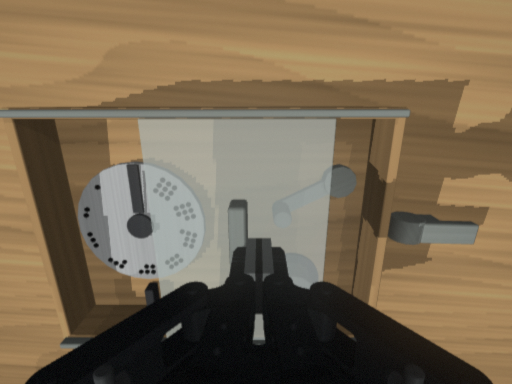

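The cover is moving ahead of the finger. There is about 8 N of vertical load, so I'll ease up a few millimetres and keep pushing.

```bash
python3 -m pendant '[{"hand":0,"tx":-0.1,"ty":0,"tz":-0.4,"ax":0,"ay":0,"az":0},{"hand":0,"tx":-0.1,"ty":0,"tz":-0.4,"ax":0,"ay":0,"az":0},{"hand":0,"tx":-0.1,"ty":-0.8,"tz":-0.4,"ax":0,"ay":0,"az":0},{"hand":0,"tx":-0.1,"ty":-1.6,"tz":-0.4,"ax":0,"ay":0,"az":0},{"hand":0,"tx":-0.1,"ty":-2.4,"tz":-0.4,"ax":0,"ay":0,"az":0},{"hand":0,"tx":-0.1,"ty":-3.2,"tz":-0.4,"ax":0,"ay":0,"az":0},{"hand":0,"tx":-0.1,"ty":-4,"tz":-0.4,"ax":0,"ay":0,"az":0},{"hand":0,"tx":-0.1,"ty":-4.6,"tz":-0.4,"ax":0,"ay":0,"az":0},{"hand":0,"tx":-0.1,"ty":-5.2,"tz":-0.4,"ax":0,"ay":0,"az":0},{"hand":0,"tx":-0.1,"ty":-5.2,"tz":-0.4,"ax":0,"ay":0,"az":0}]'; python3 - <<'E'
from h import *
go((0,30,86),(0,39,86))
s=arm.state();im=arm.snapshot('wrist');c,T=cam('wrist',s);th,x,y=frame()
top=arm.snapshot('top')[110:240,200:330];cv2.imwrite('pics/v3.png',np.hstack([cv2.resize(im,(512,384)),cv2.resize(top,(288,288))if 0 else cv2.copyMakeBorder(cv2.resize(top,(288,288)),0,96,0,0,0)]))
for p in [(0,-3+a,79) for a in(80,90,106)]+[(30,50,95),(-30,50,95)]:
    print(p,proj(c,T,R.from_euler('z',th).apply(p)+[x,y,0]).round(1))
E
```

```text
time: 4.2
eef_pos: [568.2, 141.6, 90.2]
orientation: [0.999, 0.04, -0.0, -0.0]
contact_force: [-0.1, 0.4, -0.4]
opening: -0.0
t 4.2 at [-1.1 23.1 90.2] yawerr 0.002 open -0.0 F [-0.1  0.4 -0.4]
(0, 30, 86) txyz cm [ 0.11 -0.69  0.42] az 0.002
(0, 39, 86) txyz cm [ 0.11 -1.59  0.42] az 0.002
(0, 77, 79) [171.6 240.6]
(0, 87, 79) [155.4 240.6]
(0, 103, 79) [129.4 240.5]
(30, 50, 95) [208.1 203.9]
(-30, 50, 95) [213.7 298.3]
```

View pics/v3.png

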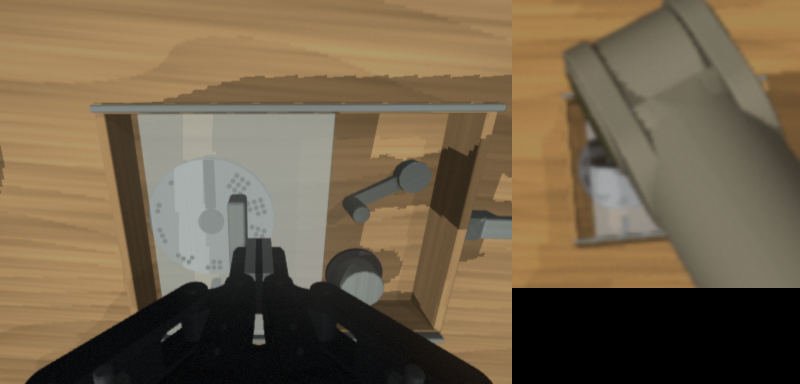

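The cover is about 19 mm short of fully open: the rib is at px 238 and belongs at 208. The vertical load vanished after raising, so the shut tips evidently reach about 9 mm below the reported TCP. I'll finish pushing against the stop.

```bash
python3 -m pendant '[{"hand":0,"tx":0.1,"ty":-0.6,"tz":0,"ax":0,"ay":0,"az":0},{"hand":0,"tx":0.1,"ty":-1.2,"tz":0,"ax":0,"ay":0,"az":0},{"hand":0,"tx":0.1,"ty":-1.6,"tz":0,"ax":0,"ay":0,"az":0},{"hand":0,"tx":0.1,"ty":-1.9,"tz":0,"ax":0,"ay":0,"az":0},{"hand":0,"tx":0.1,"ty":-2.2,"tz":0,"ax":0,"ay":0,"az":0},{"hand":0,"tx":0.1,"ty":-2.3,"tz":0,"ax":0,"ay":0,"az":0},{"hand":0,"tx":0.1,"ty":-2.3,"tz":0,"ax":0,"ay":0,"az":0},{"hand":0,"tx":0.1,"ty":-2.3,"tz":0,"ax":0,"ay":0,"az":0},{"hand":0,"tx":0.1,"ty":-2.3,"tz":0,"ax":0,"ay":0,"az":0},{"hand":0,"tx":0.1,"ty":-2.3,"tz":0,"ax":0,"ay":0,"az":0}]'; python3 - <<'E'
from h import *
go((-14,-45,130))
s=arm.state();im=arm.snapshot('wrist');cv2.imwrite('pics/w4.png',im);c,T=cam('wrist',s);th,x,y=frame()
for p in [(60,-3,79),(60,103,79),(30,50,95)]: print(p,proj(c,T,R.from_euler('z',th).apply(p)+[x,y,0]).round(1))
g=cv2.cvtColor(im,cv2.COLOR_BGR2GRAY)
print(g[140,90:360:3])
E
```

```text
time: 5.3
eef_pos: [567.9, 160.2, 90.1]
orientation: [0.999, 0.038, -0.0, 0.002]
contact_force: [-1.6, -7.8, 1.6]
opening: -0.0
t 5.3 at [ 0.1 41.8 90.1] yawerr -0.002 open -0.0 F [-1.6 -7.8  1.6]
(-14, -45, 130) txyz cm [-1.39  8.69 -3.96] az -0.002
(60, -3, 79) [339.9 144.6]
(60, 103, 79) [146.9 145.2]
(30, 50, 95) [243.1 206.3]
[139 138 139 138 138 139 140 141 139 141 143 143 143 143 135 134 133 136
 135 134 135 135 134 135 143 145 144 145 144 143 144 143 145 144 145 144
 144 144 144 146 154 154 144 145 144 145 144 145 144 145 145 145 145 146
 145 145 145 145 145 145 145 145 145 145 145 146 146 146 144 145 145 149
 149 147 147 147 147 149 144 146 146 119  90  95  94  96  95  96  95  96]
```

7.8 N against the stop: the cover is fully open. I'll lift, move above the gap between button and peg, and look.

```bash
python3 -m pendant '[{"hand":0,"tx":0,"ty":0.4,"tz":0,"ax":0,"ay":0,"az":0},{"hand":0,"tx":0,"ty":0.4,"tz":-4,"ax":0,"ay":0,"az":0},{"hand":0,"tx":-1.4,"ty":4,"tz":-4,"ax":0,"ay":0,"az":0},{"hand":0,"tx":-1.4,"ty":8.5,"tz":-4,"ax":0,"ay":0,"az":0},{"hand":0,"tx":-1.4,"ty":8.5,"tz":-4,"ax":0,"ay":0,"az":0},{"hand":0,"tx":-1.4,"ty":8.5,"tz":-4,"ax":0,"ay":0,"az":0},{"hand":0,"tx":-1.4,"ty":8.5,"tz":-4,"ax":0,"ay":0,"az":0},{"hand":0,"tx":-1.4,"ty":8.5,"tz":-4,"ax":0,"ay":0,"az":0},{"hand":0,"tx":-1.4,"ty":8.5,"tz":-4,"ax":0,"ay":0,"az":0},{"hand":0,"tx":-1.4,"ty":8.5,"tz":-4,"ax":0,"ay":0,"az":0}]'; python3 - <<'E'
from h import *
go((-14,-45,66))
s=arm.state();im=arm.snapshot('wrist');c,T=cam('wrist',s);th,x,y=frame()
big=cv2.resize(im,None,fx=1.5,fy=1.5,interpolation=cv2.INTER_CUBIC)
for p in [(60,-3,79),(12,-45,70),(-48,-54,65),(32,-84,50),(30,50,95),(80,-110,75),(80,-110,82),(0,54,50)]:
    u=proj(c,T,R.from_euler('z',th).apply(p)+[x,y,0]);print(p,(u*1.5).round(1));cv2.circle(big,tuple((u*1.5).astype(int)),3,(0,0,255),1)
np.savez('w5.npz',T=T);cv2.imwrite('pics/w5.png',big)
E
```

```text
time: 6.35
eef_pos: [560.4, 78.2, 130.2]
orientation: [0.999, 0.04, -0.0, -0.0]
contact_force: [-0.6, -0.3, -0.3]
opening: -0.1
t 6.35 at [-13.8 -39.5 130.2] yawerr 0.001 open -0.1 F [-0.6 -0.3 -0.3]
(-14, -45, 66) txyz cm [-0.02  0.56  6.42] az 0.001
(60, -3, 79) [306.9 173. ]
(12, -45, 70) [399.2 271.4]
(-48, -54, 65) [414.  372.3]
(32, -84, 50) [471.6 225.4]
(30, 50, 95) [182.  246.4]
(80, -110, 75) [548.4 125.7]
(80, -110, 82) [554.5 124.7]
(0, 54, 50) [220.9 282.5]
```

View pics/w5.png

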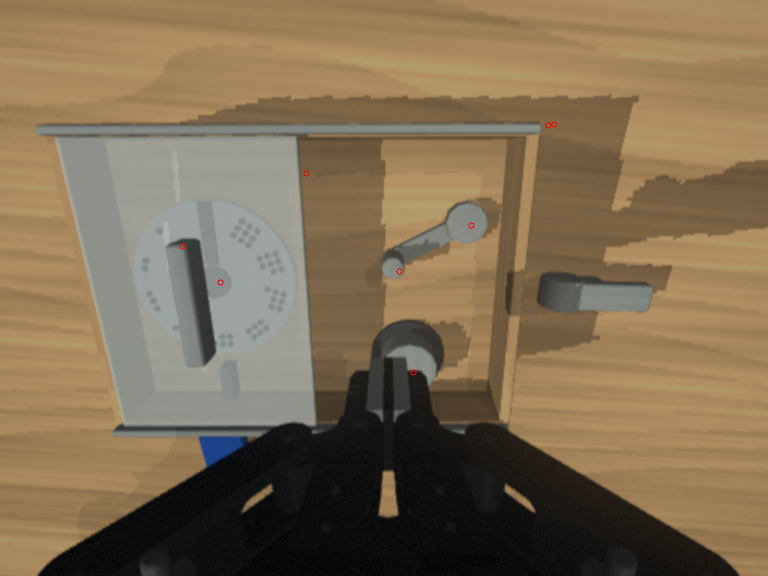

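The peg (392,262), pin (467,221) and cover edge (299) sit about 2.5 mm further +x and +y than predicted. I'll correct the frame and print the steps.

```bash
python3 - <<'E'
from h import *
c=arm.camera_info('wrist');T=np.load('w5.npz')['T']
L=np.array([(12,-45,70),(32,-84,51),(0,54,50)],float);U=[(392,262),(467,221),(217,281)]
P=np.array([ray(c,T,u/1.5,v/1.5,l[2])[:2] for (u,v),l in zip(U,L)])
print(fit(L[:,:2],P))
th=.0778;M=R.from_euler('z',th).as_matrix()[:2,:2]
t=(P-L[:,:2]@M.T).mean(0);print(t,P-L[:,:2]@M.T)
json.dump([th,*t],open('f.json','w'))
go((-13,-43,130),(-13,-43,66),(36,-43,66))
E
```

```text
(np.float64(0.09550779398660116), array([573.20204474, 121.35084057]), array([[ 1.71498427,  0.99807788],
       [-1.2511277 , -0.45188884],
       [-0.46385657, -0.54618904]]))
[573.62059598 121.64788977] [[575.69248939 122.62957485]
 [573.38373098 121.59219845]
 [571.78556758 120.72189601]]
t 6.4 at [-16.6 -42.5 130.1] yawerr 0.001 open -0.4 F [ 0.9 -0.3 -0.1]
(-13, -43, 130) txyz cm [0.36 0.05 0.01] az 0.001
(-13, -43, 66) txyz cm [0.36 0.05 6.41] az 0.001
(36, -43, 66) txyz cm [5.26 0.06 6.41] az 0.001
```

```bash
python3 -m pendant '[{"hand":0,"tx":0.3,"ty":0,"tz":3,"ax":0,"ay":0,"az":0},{"hand":0,"tx":0.3,"ty":0,"tz":5,"ax":0,"ay":0,"az":0},{"hand":0,"tx":0.3,"ty":0,"tz":6,"ax":0,"ay":0,"az":0},{"hand":0,"tx":0.3,"ty":0,"tz":6.4,"ax":0,"ay":0,"az":0},{"hand":0,"tx":0.3,"ty":0,"tz":6.4,"ax":0,"ay":0,"az":0},{"hand":0,"tx":0.9,"ty":0,"tz":6.4,"ax":0,"ay":0,"az":0},{"hand":0,"tx":1.5,"ty":0,"tz":6.4,"ax":0,"ay":0,"az":0},{"hand":0,"tx":2.1,"ty":0,"tz":6.4,"ax":0,"ay":0,"az":0},{"hand":0,"tx":2.1,"ty":0,"tz":6.4,"ax":0,"ay":0,"az":0},{"hand":0,"tx":2.1,"ty":0,"tz":6.4,"ax":0,"ay":0,"az":0}]'; python3 -c "
from h import *
go((36,-43,66))"
```

```text
time: 7.4
eef_pos: [582.1, 79.3, 66.9]
orientation: [0.999, 0.039, 0.001, -0.0]
contact_force: [-1.0, -0.1, 1.8]
opening: 0.3
t 7.4 at [  5.2 -42.9  66.9] yawerr 0.0 open 0.3 F [-1.  -0.1  1.8]
(36, -43, 66) txyz cm [3.08 0.02 0.09] az 0.0
```

```bash
python3 -m pendant '[{"hand":0,"tx":0.6,"ty":0,"tz":0,"ax":0,"ay":0,"az":0},{"hand":0,"tx":1.2,"ty":0,"tz":0,"ax":0,"ay":0,"az":0},{"hand":0,"tx":1.8,"ty":0,"tz":0,"ax":0,"ay":0,"az":0},{"hand":0,"tx":2.4,"ty":0,"tz":0,"ax":0,"ay":0,"az":0},{"hand":0,"tx":2.8,"ty":0,"tz":0,"ax":0,"ay":0,"az":0},{"hand":0,"tx":3.2,"ty":0,"tz":0,"ax":0,"ay":0,"az":0},{"hand":0,"tx":3.4,"ty":0,"tz":0,"ax":0,"ay":0,"az":0},{"hand":0,"tx":3.4,"ty":0,"tz":0,"ax":0,"ay":0,"az":0},{"hand":0,"tx":3.4,"ty":0,"tz":0,"ax":0,"ay":0,"az":0},{"hand":0,"tx":3.4,"ty":0,"tz":0,"ax":0,"ay":0,"az":0}]'; python3 -c "
from h import *
go((36,-43,66),(-48,-54,110))"
```

```text
time: 8.4
eef_pos: [612.2, 80.2, 65.2]
orientation: [0.999, 0.039, -0.004, 0.001]
contact_force: [-14.8, -4.4, 7.8]
opening: 0.3
t 8.4 at [ 35.3 -44.3  65.2] yawerr -0.0 open 0.3 F [-14.8  -4.4   7.8]
(36, -43, 66) txyz cm [ 0.07 -0.13 -0.08] az -0.0
(-48, -54, 110) txyz cm [-8.36  0.98 -4.42] az -0.0
```

14.8 N at the expected end position: the lever is on its stop. Now I'll move above the button and look.

```bash
python3 -m pendant '[{"hand":0,"tx":-0.8,"ty":0,"tz":0,"ax":0,"ay":0,"az":0},{"hand":0,"tx":-0.8,"ty":0,"tz":-4.4,"ax":0,"ay":0,"az":0},{"hand":0,"tx":-4.5,"ty":0.5,"tz":-4.4,"ax":0,"ay":0,"az":0},{"hand":0,"tx":-8.6,"ty":1,"tz":-4.4,"ax":0,"ay":0,"az":0},{"hand":0,"tx":-8.6,"ty":1,"tz":-4.4,"ax":0,"ay":0,"az":0},{"hand":0,"tx":-8.6,"ty":1,"tz":-4.4,"ax":0,"ay":0,"az":0},{"hand":0,"tx":-8.6,"ty":1,"tz":-4.4,"ax":0,"ay":0,"az":0},{"hand":0,"tx":-8.6,"ty":1,"tz":-4.4,"ax":0,"ay":0,"az":0},{"hand":0,"tx":-8.6,"ty":1,"tz":-4.4,"ax":0,"ay":0,"az":0},{"hand":0,"tx":-8.6,"ty":1,"tz":-4.4,"ax":0,"ay":0,"az":0}]'; python3 - <<'E'
from h import *
go((-48,-54,76))
s=arm.state();im=arm.snapshot('wrist');c,T=cam('wrist',s);th,x,y=frame()
big=cv2.resize(im,None,fx=1.5,fy=1.5,interpolation=cv2.INTER_CUBIC)
for p in [(52,-45,70),(-48,-54,65),(0,54,60),(-48,-38,65)]:
    u=proj(c,T,R.from_euler('z',th).apply(p)+[x,y,0]);cv2.circle(big,tuple((u*1.5).astype(int)),3,(0,0,255),1)
cv2.imwrite('pics/w6.png',big)
E
```

```text
time: 9.4
eef_pos: [530.8, 65.2, 110.1]
orientation: [0.999, 0.039, 0.0, -0.0]
contact_force: [-1.2, 0.0, 0.5]
opening: 0.3
t 9.4 at [-47.1 -53.  110.1] yawerr 0.0 open 0.3 F [-1.2  0.   0.5]
(-48, -54, 76) txyz cm [-0.09  0.1   3.41] az 0.0
```

View pics/w6.png

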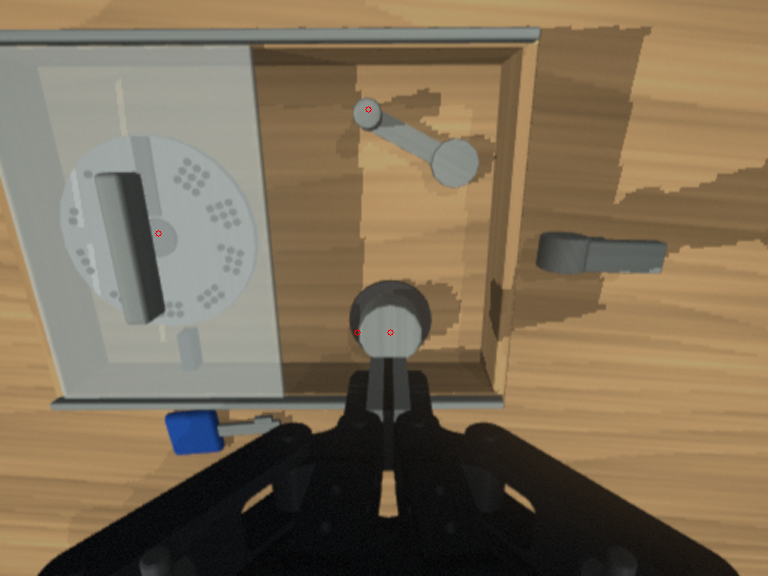

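The lever is flipped, with its peg right at the predicted point (368,110). The button is under the tool at (390,332) and matches too. I'll probe gently for contact height.

```bash
python3 -m pendant '[{"hand":0,"tx":-0.1,"ty":0.1,"tz":2.5,"ax":0,"ay":0,"az":0},{"hand":0,"tx":-0.1,"ty":0.1,"tz":3.5,"ax":0,"ay":0,"az":0},{"hand":0,"tx":-0.1,"ty":0.1,"tz":4,"ax":0,"ay":0,"az":0},{"hand":0,"tx":-0.1,"ty":0.1,"tz":4,"ax":0,"ay":0,"az":0},{"hand":0,"tx":-0.1,"ty":0.1,"tz":4,"ax":0,"ay":0,"az":0},{"hand":0,"tx":-0.1,"ty":0.1,"tz":4,"ax":0,"ay":0,"az":0},{"hand":0,"tx":-0.1,"ty":0.1,"tz":4,"ax":0,"ay":0,"az":0},{"hand":0,"tx":-0.1,"ty":0.1,"tz":4,"ax":0,"ay":0,"az":0},{"hand":0,"tx":-0.1,"ty":0.1,"tz":4,"ax":0,"ay":0,"az":0},{"hand":0,"tx":-0.1,"ty":0.1,"tz":4,"ax":0,"ay":0,"az":0}]'; python3 -c "
from h import *
go((-48,-54,76))"
```

```text
time: 10.45
eef_pos: [529.5, 63.8, 70.3]
orientation: [0.999, 0.039, 0.0, -0.0]
contact_force: [0.1, -0.3, -0.5]
opening: 0.1
t 10.45 at [-48.5 -54.3  70.3] yawerr -0.0 open 0.1 F [ 0.1 -0.3 -0.5]
(-48, -54, 76) txyz cm [ 0.05 -0.03 -0.57] az -0.0
```

No contact at 70, so the tip really is near the TCP. First press: go down and read the force at the bottom.

```bash
python3 -m pendant '[{"hand":0,"tx":0,"ty":0,"tz":0.5,"ax":0,"ay":0,"az":0},{"hand":0,"tx":0,"ty":0,"tz":1,"ax":0,"ay":0,"az":0},{"hand":0,"tx":0,"ty":0,"tz":1.4,"ax":0,"ay":0,"az":0},{"hand":0,"tx":0,"ty":0,"tz":1.8,"ax":0,"ay":0,"az":0},{"hand":0,"tx":0,"ty":0,"tz":2.1,"ax":0,"ay":0,"az":0},{"hand":0,"tx":0,"ty":0,"tz":2.1,"ax":0,"ay":0,"az":0},{"hand":0,"tx":0,"ty":0,"tz":2.1,"ax":0,"ay":0,"az":0},{"hand":0,"tx":0,"ty":0,"tz":2.1,"ax":0,"ay":0,"az":0},{"hand":0,"tx":0,"ty":0,"tz":2.1,"ax":0,"ay":0,"az":0},{"hand":0,"tx":0,"ty":0,"tz":2.1,"ax":0,"ay":0,"az":0}]'; python3 -c "
from h import *
go((-48,-54,76))"
```

```text
time: 11.45
eef_pos: [530.2, 63.9, 51.1]
orientation: [0.999, 0.039, 0.001, 0.0]
contact_force: [-7.1, -0.8, 21.6]
opening: 0.2
t 11.45 at [-47.8 -54.2  51.1] yawerr 0.0 open 0.2 F [-7.1 -0.8 21.6]
(-48, -54, 76) txyz cm [-0.01 -0.02 -2.49] az 0.0
```

At its stop (z = 51, 21 N). Releasing and checking the dial.

```bash
python3 -m pendant '[{"hand":0,"tx":0,"ty":0,"tz":-0.7,"ax":0,"ay":0,"az":0},{"hand":0,"tx":0,"ty":0,"tz":-1.4,"ax":0,"ay":0,"az":0},{"hand":0,"tx":0,"ty":0,"tz":-2.1,"ax":0,"ay":0,"az":0},{"hand":0,"tx":0,"ty":0,"tz":-2.1,"ax":0,"ay":0,"az":0},{"hand":0,"tx":0,"ty":0,"tz":-2.1,"ax":0,"ay":0,"az":0},{"hand":0,"tx":0,"ty":0,"tz":-2.1,"ax":0,"ay":0,"az":0},{"hand":0,"tx":0,"ty":0,"tz":-2.1,"ax":0,"ay":0,"az":0},{"hand":0,"tx":0,"ty":0,"tz":-2.1,"ax":0,"ay":0,"az":0},{"hand":0,"tx":0,"ty":0,"tz":-2.1,"ax":0,"ay":0,"az":0},{"hand":0,"tx":0,"ty":0,"tz":-2.1,"ax":0,"ay":0,"az":0}]'; cat >>h.py <<'E'
def dial(name):
    "rectified view of the dial plane: 3 px/mm, counter -x down, +y left"
    s=arm.state();im=arm.snapshot('wrist');c,T=cam('wrist',s);th,x,y=frame()
    L=[(50,104,60),(50,4,60),(-70,4,60),(-70,104,60)]
    src=np.float32([proj(c,T,R.from_euler('z',th).apply(p)+[x,y,0]) for p in L])
    o=cv2.warpPerspective(im,cv2.getPerspectiveTransform(src,np.float32([(0,0),(300,0),(300,360),(0,360)])),(300,360))
    cv2.imwrite(name,o);return o
E
python3 -c "
from h import *
go((-48,-54,76));dial('pics/d1.png')"
```

```text
time: 12.45
eef_pos: [529.4, 63.8, 70.1]
orientation: [0.999, 0.039, -0.0, -0.0]
contact_force: [0.5, -0.9, -0.9]
opening: -0.2
t 12.45 at [-48.6 -54.2  70.1] yawerr 0.0 open -0.2 F [ 0.5 -0.9 -0.9]
(-48, -54, 76) txyz cm [ 0.06 -0.02 -0.59] az 0.0
```

View pics/d1.png

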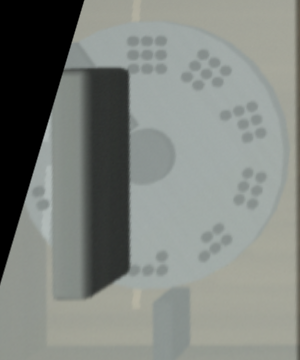

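One press moved the bar one count counterclockwise, to upper left (80,60); the group at the mark is now 4 dots, so the count is 4. Three more presses, then check.

```bash

python3 -m pendant '[{"hand":0,"tx":0,"ty":0,"tz":0.7,"ax":0,"ay":0,"az":0},{"hand":0,"tx":0,"ty":0,"tz":1.4,"ax":0,"ay":0,"az":0},{"hand":0,"tx":0,"ty":0,"tz":2.1,"ax":0,"ay":0,"az":0},{"hand":0,"tx":0,"ty":0,"tz":2.1,"ax":0,"ay":0,"az":0},{"hand":0,"tx":0,"ty":0,"tz":2.1,"ax":0,"ay":0,"az":0},{"hand":0,"tx":0,"ty":0,"tz":1.2,"ax":0,"ay":0,"az":0},{"hand":0,"tx":0,"ty":0,"tz":0.4,"ax":0,"ay":0,"az":0},{"hand":0,"tx":0,"ty":0,"tz":0,"ax":0,"ay":0,"az":0},{"hand":0,"tx":0,"ty":0,"tz":0,"ax":0,"ay":0,"az":0},{"hand":0,"tx":0,"ty":0,"tz":0,"ax":0,"ay":0,"az":0}]'; python3 -c "
from h import *
go();dial('pics/d2.png')"
python3 -m pendant '[{"hand":0,"tx":0,"ty":0,"tz":0.7,"ax":0,"ay":0,"az":0},{"hand":0,"tx":0,"ty":0,"tz":1.4,"ax":0,"ay":0,"az":0},{"hand":0,"tx":0,"ty":0,"tz":2.1,"ax":0,"ay":0,"az":0},{"hand":0,"tx":0,"ty":0,"tz":2.1,"ax":0,"ay":0,"az":0},{"hand":0,"tx":0,"ty":0,"tz":2.1,"ax":0,"ay":0,"az":0},{"hand":0,"tx":0,"ty":0,"tz":1.2,"ax":0,"ay":0,"az":0},{"hand":0,"tx":0,"ty":0,"tz":0.4,"ax":0,"ay":0,"az":0},{"hand":0,"tx":0,"ty":0,"tz":0,"ax":0,"ay":0,"az":0},{"hand":0,"tx":0,"ty":0,"tz":0,"ax":0,"ay":0,"az":0},{"hand":0,"tx":0,"ty":0,"tz":0,"ax":0,"ay":0,"az":0}]'; python3 -c "
from h import *
go();dial('pics/d3.png')"
python3 -m pendant '[{"hand":0,"tx":0,"ty":0,"tz":0.7,"ax":0,"ay":0,"az":0},{"hand":0,"tx":0,"ty":0,"tz":1.4,"ax":0,"ay":0,"az":0},{"hand":0,"tx":0,"ty":0,"tz":2.1,"ax":0,"ay":0,"az":0},{"hand":0,"tx":0,"ty":0,"tz":2.1,"ax":0,"ay":0,"az":0},{"hand":0,"tx":0,"ty":0,"tz":2.1,"ax":0,"ay":0,"az":0},{"hand":0,"tx":0,"ty":0,"tz":1.2,"ax":0,"ay":0,"az":0},{"hand":0,"tx":0,"ty":0,"tz":0.4,"ax":0,"ay":0,"az":0},{"hand":0,"tx":0,"ty":0,"tz":0,"ax":0,"ay":0,"az":0},{"hand":0,"tx":0,"ty":0,"tz":0,"ax":0,"ay":0,"az":0},{"hand":0,"tx":0,"ty":0,"tz":0,"ax":0,"ay":0,"az":0}]'; python3 -c "
from h import *
go();a=dial('pics/d4.png');cv2.imwrite('pics/d234.png',cv2.resize(np.hstack([cv2.imread('pics/d2.png'),cv2.imread('pics/d3.png'),a]),(750,300)))"
```

```text
time: 13.5
eef_pos: [529.2, 63.7, 69.9]
orientation: [0.999, 0.039, -0.0, -0.0]
contact_force: [-0.1, 0.1, 0.1]
opening: 0.2
t 13.5 at [-48.7 -54.3  69.9] yawerr -0.0 open 0.2 F [-0.1  0.1  0.1]
time: 14.55
eef_pos: [529.2, 63.7, 69.8]
orientation: [0.999, 0.039, -0.0, -0.0]
contact_force: [-0.3, -0.4, -0.1]
opening: -0.3
t 14.55 at [-48.8 -54.3  69.8] yawerr -0.0 open -0.3 F [-0.3 -0.4 -0.1]
time: 15.6
eef_pos: [529.2, 63.7, 69.8]
orientation: [0.999, 0.039, -0.0, -0.0]
contact_force: [0.1, -0.5, 0.7]
opening: -0.1
t 15.6 at [-48.8 -54.3  69.8] yawerr -0.0 open -0.1 F [ 0.1 -0.5  0.7]
```

View pics/d234.png

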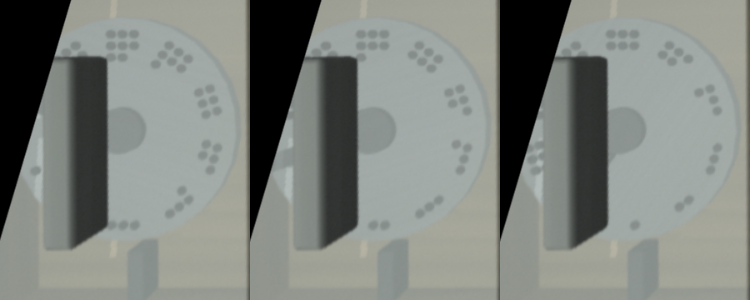

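The dots at the mark go 3, 2, 1, and the bar's inner end is now at lower left, so the count is 1. One more press.

```bash

python3 -m pendant '[{"hand":0,"tx":0,"ty":0,"tz":0.7,"ax":0,"ay":0,"az":0},{"hand":0,"tx":0,"ty":0,"tz":1.4,"ax":0,"ay":0,"az":0},{"hand":0,"tx":0,"ty":0,"tz":2.1,"ax":0,"ay":0,"az":0},{"hand":0,"tx":0,"ty":0,"tz":2.1,"ax":0,"ay":0,"az":0},{"hand":0,"tx":0,"ty":0,"tz":2.1,"ax":0,"ay":0,"az":0},{"hand":0,"tx":0,"ty":0,"tz":1.2,"ax":0,"ay":0,"az":0},{"hand":0,"tx":0,"ty":0,"tz":0.4,"ax":0,"ay":0,"az":0},{"hand":0,"tx":0,"ty":0,"tz":0,"ax":0,"ay":0,"az":0},{"hand":0,"tx":0,"ty":0,"tz":0,"ax":0,"ay":0,"az":0},{"hand":0,"tx":0,"ty":0,"tz":0,"ax":0,"ay":0,"az":0}]'; python3 -c "
from h import *
dial('pics/d5.png');go((-48,-54,120),(0,75,120),(0,75,90),(0,-45,90))"
```

```text
time: 16.65
eef_pos: [529.2, 63.7, 69.8]
orientation: [0.999, 0.039, -0.0, -0.0]
contact_force: [-0.0, 0.8, -0.1]
opening: 0.0
t 16.7 at [-48.9 -54.3  69.7] yawerr -0.0 open -0.0 F [ 0.5 -0.7  0.1]
(-48, -54, 120) txyz cm [ 0.09 -0.03 -5.03] az -0.0
(0, 75, 120) txyz cm [  4.89 -12.93  -5.03] az -0.0
(0, 75, 90) txyz cm [  4.89 -12.93  -2.03] az -0.0
(0, -45, 90) txyz cm [ 4.89 -0.93 -2.03] az -0.0
```

View pics/d5.png

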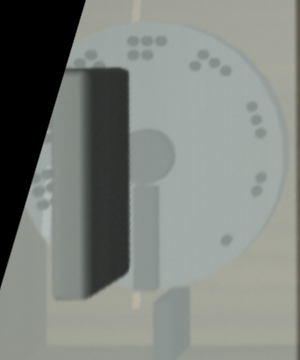

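The bar is at the mark: zero (bar (147,240) in line with the mark block, allowing for height parallax). Now I'll go over the rib and down on its far side.

```bash
python3 -m pendant '[{"hand":0,"tx":0,"ty":0,"tz":-5,"ax":0,"ay":0,"az":0},{"hand":0,"tx":1,"ty":-0.5,"tz":-6,"ax":0,"ay":0,"az":0},{"hand":0,"tx":4.9,"ty":-4,"tz":-6,"ax":0,"ay":0,"az":0},{"hand":0,"tx":4.9,"ty":-9,"tz":-6,"ax":0,"ay":0,"az":0},{"hand":0,"tx":4.9,"ty":-13.2,"tz":-6,"ax":0,"ay":0,"az":0},{"hand":0,"tx":4.9,"ty":-13.2,"tz":-6,"ax":0,"ay":0,"az":0},{"hand":0,"tx":4.9,"ty":-13.2,"tz":-3,"ax":0,"ay":0,"az":0},{"hand":0,"tx":4.9,"ty":-13.2,"tz":-2,"ax":0,"ay":0,"az":0},{"hand":0,"tx":4.9,"ty":-13.2,"tz":-2,"ax":0,"ay":0,"az":0},{"hand":0,"tx":4.9,"ty":-13.2,"tz":-2,"ax":0,"ay":0,"az":0}]'; python3 -c "
from h import *
go((0,-45,90),(0,-47,90))"
```

```text
time: 17.7
eef_pos: [568.1, 198.7, 90.5]
orientation: [0.999, 0.039, -0.0, 0.0]
contact_force: [0.5, -1.0, -0.1]
opening: -0.2
t 17.7 at [ 0.5 77.3 90.5] yawerr -0.001 open -0.2 F [ 0.5 -1.  -0.1]
(0, -45, 90) txyz cm [-0.04 12.23  0.05] az -0.001
(0, -47, 90) txyz cm [-0.04 12.43  0.05] az -0.001
```

```bash
python3 -m pendant '[{"hand":0,"tx":0,"ty":0.8,"tz":0,"ax":0,"ay":0,"az":0},{"hand":0,"tx":0,"ty":1.6,"tz":0,"ax":0,"ay":0,"az":0},{"hand":0,"tx":0,"ty":2.4,"tz":0,"ax":0,"ay":0,"az":0},{"hand":0,"tx":0,"ty":3.2,"tz":0,"ax":0,"ay":0,"az":0},{"hand":0,"tx":0,"ty":4,"tz":0,"ax":0,"ay":0,"az":0},{"hand":0,"tx":0,"ty":4.8,"tz":0,"ax":0,"ay":0,"az":0},{"hand":0,"tx":0,"ty":5.6,"tz":0,"ax":0,"ay":0,"az":0},{"hand":0,"tx":0,"ty":6.4,"tz":0,"ax":0,"ay":0,"az":0},{"hand":0,"tx":0,"ty":7.2,"tz":0,"ax":0,"ay":0,"az":0},{"hand":0,"tx":0,"ty":8,"tz":0,"ax":0,"ay":0,"az":0}]'
python3 -m pendant '[{"hand":0,"tx":0,"ty":0.8,"tz":0,"ax":0,"ay":0,"az":0},{"hand":0,"tx":0,"ty":1.6,"tz":0,"ax":0,"ay":0,"az":0},{"hand":0,"tx":0,"ty":2.4,"tz":0,"ax":0,"ay":0,"az":0},{"hand":0,"tx":0,"ty":3.2,"tz":0,"ax":0,"ay":0,"az":0},{"hand":0,"tx":0,"ty":3.8,"tz":0,"ax":0,"ay":0,"az":0},{"hand":0,"tx":0,"ty":4.2,"tz":0,"ax":0,"ay":0,"az":0},{"hand":0,"tx":0,"ty":4.5,"tz":0,"ax":0,"ay":0,"az":0},{"hand":0,"tx":0,"ty":4.5,"tz":0,"ax":0,"ay":0,"az":0},{"hand":0,"tx":0,"ty":4.5,"tz":0,"ax":0,"ay":0,"az":0},{"hand":0,"tx":0,"ty":4.5,"tz":0,"ax":0,"ay":0,"az":0}]'
python3 -c "
from h import *
go((0,-45,90),(0,-47,90))"
```

```text
time: 18.7
eef_pos: [574.3, 118.9, 90.2]
orientation: [0.999, 0.039, 0.0, -0.0]
contact_force: [0.3, 1.1, 0.8]
opening: 0.0
time: 19.7
eef_pos: [577.5, 77.4, 90.2]
orientation: [0.999, 0.04, 0.0, -0.002]
contact_force: [1.2, 7.3, -1.3]
opening: -0.2
t 19.7 at [  0.4 -44.4  90.2] yawerr 0.003 open -0.2 F [ 1.2  7.3 -1.3]
(0, -45, 90) txyz cm [-0.04  0.06  0.02] az 0.003
(0, -47, 90) txyz cm [-0.04  0.26  0.02] az 0.003
```

7.3 N at the expected stop: shut. I'll back off, lift clear and take a last look.

```bash
python3 -m pendant '[{"hand":0,"tx":0,"ty":-0.6,"tz":0,"ax":0,"ay":0,"az":0},{"hand":0,"tx":0,"ty":-0.6,"tz":-4,"ax":0,"ay":0,"az":0},{"hand":0,"tx":0,"ty":-0.6,"tz":-8,"ax":0,"ay":0,"az":0},{"hand":0,"tx":-3,"ty":-0.6,"tz":-12,"ax":0,"ay":0,"az":0},{"hand":0,"tx":-6,"ty":-0.6,"tz":-14,"ax":0,"ay":0,"az":0},{"hand":0,"tx":-6,"ty":-0.6,"tz":-14,"ax":0,"ay":0,"az":0},{"hand":0,"tx":-6,"ty":-0.6,"tz":-14,"ax":0,"ay":0,"az":0},{"hand":0,"tx":-6,"ty":-0.6,"tz":-14,"ax":0,"ay":0,"az":0},{"hand":0,"tx":-6,"ty":-0.6,"tz":-14,"ax":0,"ay":0,"az":0},{"hand":0,"tx":-6,"ty":-0.6,"tz":-14,"ax":0,"ay":0,"az":0}]'
python3 - <<'E'
from h import *
go();s=arm.state();im=arm.snapshot('wrist');c,T=cam('wrist',s);th,x,y=frame()
big=cv2.resize(im,None,fx=1.5,fy=1.5,interpolation=cv2.INTER_CUBIC)
for p in [(30,-56,95),(-30,-56,95),(60,-3,79),(-60,-3,79)]:
    u=proj(c,T,R.from_euler('z',th).apply(p)+[x,y,0]);cv2.circle(big,tuple((u*1.5).astype(int)),3,(0,0,255),1)
cv2.imwrite('pics/end.png',big)
E
```

```text
time: 20.7
eef_pos: [517.4, 75.8, 229.0]
orientation: [0.999, 0.039, -0.001, -0.0]
contact_force: [0.2, 0.2, 0.7]
opening: -0.1
t 20.7 at [-59.6 -41.3 229. ] yawerr -0.0 open -0.1 F [0.2 0.2 0.7]
```

View pics/end.png

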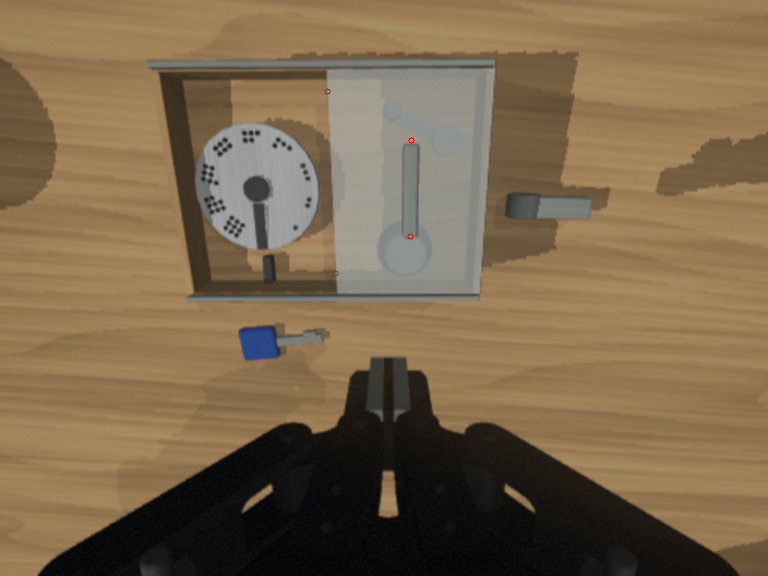

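The cover is shut (edge and rib on the predicted points, px 330 and 411), the bar (263,235) points at the mark (268,262), the lever is still flipped (392,110), and the key and whistle are in place.

```bash
python3 -c "
from workcell import arm
print(arm.job_done())"
```

```text
the job is handed in; nothing more can be done
None
```

The counter is wound back to zero and the job was handed in at about 20.8 s of the 58 s allowed. I slid the cover fully open, flipped the lever, pressed the button five times and slid the cover shut.

**Stops:** The cover met its stop both ways with about 7–8 N. The lever met its stop with about 15 N.

**Count:** It started at 5. After each press I took a picture, and the dots at the mark read 4, 3, 2, 1, then the bar.

**Last picture:** The bar points at the mark and the cover's rib and edge are where they should be when shut. The lever is still flipped, and the key and whistle are in place. The tool is clear, with force readings near zero.

**Checks that disagreed or were not made:**
- **First cover push:** The fingers showed about 8 N of vertical load at a reported TCP height of 88 mm. I took this to mean the tips reached lower than reported, but the button probe showed they do not. I never found the cause. Raising the tool removed the load.
- **Counter position:** My first estimate was about 3 mm off. I corrected it from a closer look before moving the lever.
- **Bowl:** It was outside the last picture, so I did not check it again, but the arm never went near it.

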